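Put the bail tray away in the roll-top case

TASK

Put the bail tray away in the roll-top case on the hall console: roll the slatted cover fully open, turn the tray end for end so that its narrow nose goes in first between the guide rails, and slide it gently home until its wide end plate rests against the ends of both rails. Then roll the cover fully shut. Keep the tray level, do not ram it, and leave the other things on the console where they are.

Things in the scene. Friction and masses are not known exactly. Their poses are not given: they have to be found in the camera images.
- case: Roll-top case, fixed. Dark base board 295 x 160 x 10: x -170 (front) to +125. Origin at the board's underside on the console, below the cover's axis; x points from the mouth into the case, z up. Clear half-round cheeks at y +-65 to +-71, radius 112 (tracks 118) about the axis; fixed rear shell behind x +20. Tray home: its middle at x -20, y 0.
- rail_ends (a point): Point on top of the board (10 above the console) midway between the front ends of the two guide rails, at case x -95; axes as the case's. The rails run from here 150 mm along +x, each 22 high and 18 wide, 88 mm clear between them; their front ends stop the tray's end plate. In front of them the board is a bare sill 75 mm long where the tray can rest.
- mouth_top (a point): Middle of the open cover's front edge: case x -21, 132 above the console (fixed point of the case, axes as the case's). This edge and the cheeks leave a hand no room to carry the tray home by its handle: let go while the tray's middle is about 110 mm in front of the axis (case x -110), then push the end plate.
- cover (a joint): Roll-top cover: ten slats in one curved shell (outer radius 125, 146 wide) turning about the case's y axis, 10 mm above the console. 0 = fully shut (slats 8 to 88 degrees above horizontal, in front), 1.25 rad = fully open (rolled up and back, end stop). Stays where left; 1 to 3 N at its bar moves it.
- cover_bar (a point): Middle of the cover's pull bar: round aluminium, 12 diameter, 110 long along the case's y (98 clear between end posts), 34 mm free gap between bar and slats. It moves on a circle of radius 165 about the axis (case x 0, z 10): case x = -165 cos(a), z = 10 + 165 sin(a), a = 0.436 rad + cover. Height 80 shut, 174 fully open.
- tray_mid (a point): Middle of the bail tray, 22.5 above its underside. Wood, about 0.3 kg, 158 long: x points to the narrow nose (at +75, corners cut, 60 wide at the tip); at -x an end plate 8 thick (x -83 to -75), 112 wide, 45 high, too wide for the rails. Between, 84 wide, walls 26 high, three fixed bails inside. It starts with its nose roughly away from the case. z up.
- tray_handle (a point): Grip of the tray's fixed carrying handle, above the tray's middle, centre of the grip bar, 60 above the tray's underside: a wooden bar 70 long along the tray's x, 14 thick (tray's y), 30 high (from 45 to 75 above the underside), on two posts. Same axes as tray_mid.
- tray_nose (a point): Point at the tip of the tray's nose, 75 mm from tray_mid along the tray's x, 22.5 above the underside.
- ball_cube_mid (a point): Bystander: red ball in a clear acrylic cube, 94 mm, with a low button on the lid; its centre.
- whistle_mid (a point): Bystander: blue plastic whistle, about 46 long and 24 high, lying beside the tray, 95 to 115 mm from its middle line on its +y side; centre of its round chamber.
- ring_gauge_mid (a point): Bystander: aluminium ball ring gauge lying flat beside the case, 104 outside, 73 inside diameter, 12 high; its centre.
- key_dish_mid (a point): Bystander: white key bowl, 110 diameter, 35 high; its centre.
- candle_jar_mid (a point): Bystander: amber candle jar, 72 diameter, 80 high; its centre.
- glasses_case_mid (a point): Bystander: black spectacles case, 160 x 62 x 45; its centre.
Mind the look-alikes: they are no part of the job. What is shaped like the part that bears tray_mid but green is not meant.

How it is judged:
By the outcome, as a careful person would: the job done as asked, in the order asked, and still so for the second after the job is handed in, with the robot touching nothing.
It also fails if it takes over 72 s, if anything falls off the work surface, if the arm or the gripper's body presses on something with over 40 N, if the wrist force passes 120 N, or if a joint passes its speed limit or range.

ROBOT

A 6-joint arm with a two-finger parallel gripper is mounted at the origin on the work surface. World frame = base frame: x ahead of the robot, y to its left, z up, the work surface at z = 0. Lengths are in m, angles in rad, forces in N, time in s.
With the tool pointing down it reaches from about 0.35 to 0.85 m from the base axis. Payload 8.1 kg.
Tool frame: the origin (TCP) lies on the centre line of the jaws, within the pads' length; the fingertips stand 19 mm ahead of it and the grasp point (between the pads) is the TCP; z points along the fingers, y is the line along which they close (so a half turn about z gives the same grasp; the last joint's range is limited). The gripper opens to 93 mm and grips with 3 to 60 N. Pads are 15 mm wide; open, the fingers measure 128 mm over their backs; the gripper's body (75 mm by 188 mm) begins 65 mm behind the grasp point.
Start: joints at [-1.373, 0.13, 1.488, -0, 1.523, -0.085], TCP at [0.167, -0.576, 0.238] pointing down, gripper open.
Joint ranges: [-2.96, 2.96], [-0.89, 2.26], [0.02, 2.5], [-1.34, 4.48], [0, 2.73], [-2.66, 2.66]. Speed limits (rad/s): [2.39, 2.39, 2.79, 3.14, 3.14, 3.14].

INTERFACE

Orientations are given as a unit quaternion [w, x, y, z].
In Python, from bench import telemetry, camera, robot gives the robot as it stands.
- The arm moves only by the tool move_arm, never from a script. Its arguments are lists of equal length, an entry for each row: "delta_pos": the shift along the tool's x, y, z in cm, a list of three; "delta_rot": the turn, a rotation vector about the tool's x, y, z in degrees, a list of three; "grip": the gripper's target within -1 to 1 (shut at 1, half-way at 0, fully open at -1). In form: {"delta_pos": [[tx, ty, tz], ...], "delta_rot": [[wx, wy, wz], ...], "grip": [grip, ...]}. A call has 1 to 20 rows; each row shifts and turns the commanded pose from where the row before left it, along the tool's axes as they then stand; what a row does not reach is not made up. A row lasts 1/10 s, in which the tool goes at most 50 mm and 8.59 degrees, less where a joint would pass 70% of its speed; a pose out of reach is approached as far as the arm can. A call is refused whole if a number of a shift passes 5 or a number of a turn 8.59, either way. A call with a gripper value outside its range is refused whole. The fingers move at their own pace and stop on an object; the grip force is fixed at half the most. Time passes only in rows, so rows that do not move let the fingers close. It gives the time, the measured TCP pose, the force, the opening and the grip force at its end, in the units of the state.
- telemetry.observe(): the state, without advancing time (a new reading comes with each control period).
- camera(name): name is "side" or "top"; returns a dict with "color" (384x512x3 uint8, red, green, blue), "camera_matrix" (3x3 intrinsics, pixels), "k1" (the pictures are not rectified: a ray, as slopes to the right and down, at radius r is drawn at 1 + k1 r^2 times it, then the intrinsics apply), "R" (3x3) and "t" (3): a world point X has camera coordinates R X + t. Camera axes: x right, y down, z forward; pixel columns grow to the right and rows downward; lengths in m; the calibration is good to about 2 mm. A picture is of the moment at which its call begins. There is no depth.
- robot.finish_job(): hands the job in; it is judged then, once.
The state is a dict: "time": time; "qpos": joint angles; "joint_vel": joint speeds; "joint_efforts": joint torques, N m; "tool_pos": TCP position; "tool_rot": TCP orientation; "force": force on the tool from outside, world axes, zero at the start; "ft_torque": the same for the moment, N m; "width": opening from 0.0 (shut) to 1.0 (fully open); "grip_force": force on a finger pad.
Only numpy, scipy, OpenCV 4.12 (cv2) and the standard library are available. Lean on these libraries where they do the work, as an engineer would, in place of code of your own. Each camera call takes 0.05 s, during which the arm holds its last target. There are 200 camera calls.

## Working session

There is one attempt and no reset: what is moved stays moved. The work goes in short steps, Python scripts to look and compute and a tool call to move; the robot and the scene stay as the last step left them, time stands still between calls to the robot, and variables do not carry over. Pictures are saved under pics/ and viewed, at most 10 in all, crops included, and the job is handed in when it is done.

Besides the shell and the picture viewer there is one more tool, called in YAML: its name, and indented under it one key for each argument. move_arm: Moves the arm, as the interface text tells. Its arguments: {"type":"object","properties":{"delta_pos":{"type":"array","items":{"type":"array","items":{"type":"number"}}},"delta_rot":{"type":"array","items":{"type":"array","items":{"type":"number"}}},"grip":{"type":"array","items":{"type":"number"}}},"required":["delta_pos","delta_rot","grip"]}

```bash
mkdir -p pics; cat > h.py <<'E'
import numpy as np, cv2
from bench import telemetry, camera, robot
def ray(c,u,v):
    K=np.array(c["camera_matrix"]);k=float(c["k1"])
    p=cv2.undistortPoints(np.array([[[u,v]]],float),K,np.array([k,0,0,0.]))[0,0]
    R=np.array(c["R"]);t=np.array(c["t"])
    return -R.T@t, R.T@np.array([p[0],p[1],1.])
def onz(c,u,v,z):
    o,d=ray(c,u,v); return o+d*(z-o[2])/d[2]
def two(c1,p1,c2,p2):
    o1,d1=ray(c1,*p1);o2,d2=ray(c2,*p2)
    A=np.stack([d1,-d2],1);s=np.linalg.lstsq(A,o2-o1,rcond=None)[0]
    a=o1+d1*s[0];b=o2+d2*s[1];return (a+b)/2,np.linalg.norm(a-b)
def proj(c,X):
    K=np.array(c["camera_matrix"]);R=np.array(c["R"]);t=np.array(c["t"])
    return cv2.projectPoints(np.array(X,float).reshape(-1,1,3),cv2.Rodrigues(R)[0],t,K,np.array([float(c["k1"]),0,0,0]))[0][:,0]
def save(c,n,box=None,s=1):
    im=c["color"][...,::-1]
    if box: im=im[box[1]:box[3],box[0]:box[2]]
    cv2.imwrite("pics/"+n,cv2.resize(im,None,fx=s,fy=s,interpolation=cv2.INTER_CUBIC))
E
python3 - <<'E'
from h import *
import pickle
a=camera("top");b=camera("side");pickle.dump((a,b),open("c0.pkl","wb"))
im=np.vstack([a["color"],b["color"]])[...,::-1]
save(a,"top0.png",s=1.5);save(b,"side0.png",s=1.5)
for c in(a,b):
    R=np.array(c["R"]);print(-R.T@np.array(c["t"]),R[2],R[0])
E
```

```text
[0.29916052 0.07928578 1.39798414] [ 0.18455561 -0.00958128 -0.98277537] [-0.02704289 -0.99962338  0.00466715]
[-0.24610081  0.83530696  0.8167541 ] [ 0.60744467 -0.58122499 -0.54146883] [-0.68471409 -0.72867664  0.01403433]
```

View pics/top0.png

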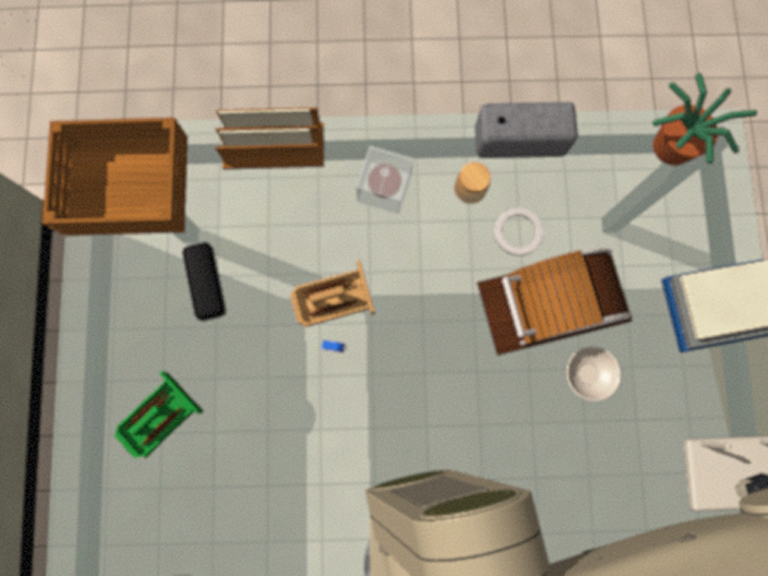

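View pics/side0.png

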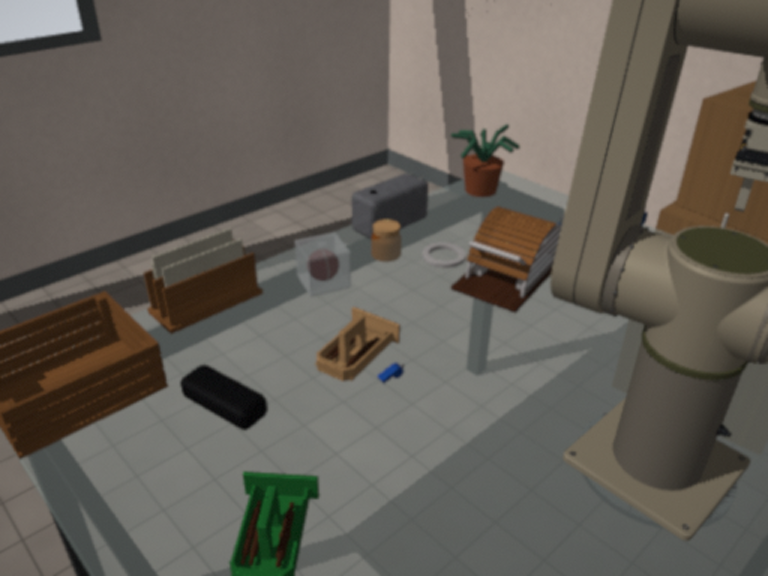

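Candidates for the tray (1.5x pixels): the wooden tray at top (335,295) / side (358,343), and the green look-alike at top (158,415) / side (277,520). Open wooden crates at (118,175) are far too big. I choose the wooden one. The case is at top (555,300), with its mouth to image left (+y). Next is a close crop.

```bash
python3 - <<'E'
from h import *
import pickle
a,b=pickle.load(open("c0.pkl","rb"))
A=a["color"][160:244,185:430,::-1]; B=b["color"][130:260,200:390,::-1]
A=cv2.resize(A,None,fx=3.2,fy=3.2,interpolation=cv2.INTER_CUBIC)
B=cv2.resize(B,None,fx=2.4,fy=2.4,interpolation=cv2.INTER_CUBIC)
B=cv2.copyMakeBorder(B,0,0,0,A.shape[1]-B.shape[1],cv2.BORDER_CONSTANT)
o=np.vstack([A,B]);print(o.shape,A.shape);cv2.imwrite("pics/crop0.png",o)
E
```

```text
(581, 784, 3) (269, 784, 3)
```

View pics/crop0.png

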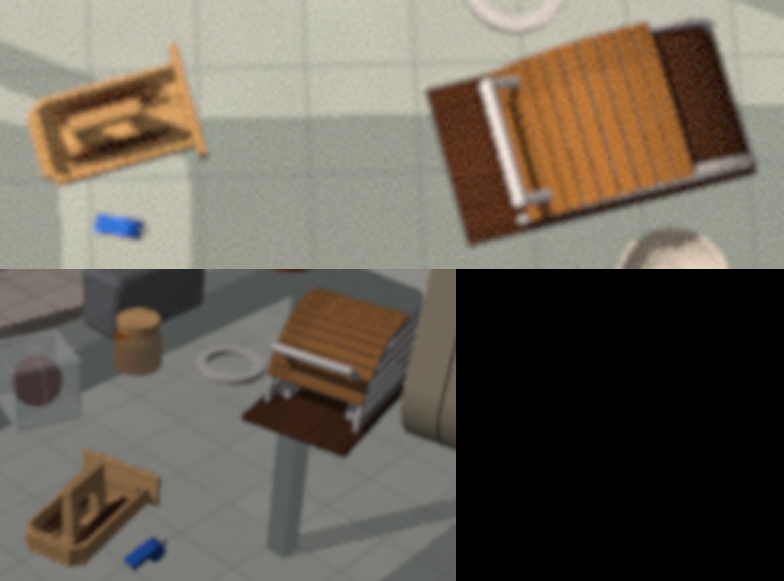

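The crop shows the wooden tray with its nose left at (45,140) and its end plate right, from (175,45) to (205,157). The whistle is below it at (120,226). The shut case has its board front corners at (429,92) and (472,244), and its bar runs (488,82) to (520,205). Now the poses.

```bash
python3 - <<'E'
from h import *
import pickle
a,b=pickle.load(open("c0.pkl","rb"))
T=lambda u,v:(185+u/3.2-.34,160+v/3.2-.34); S=lambda u,v:(200+u/2.4-.3,130+(v-269)/2.4-.3)
def pr(n,x):print(n,np.round(x,4))
fl=onz(a,*T(429,92),.01);fr=onz(a,*T(472,244),.01);rr=onz(a,*T(754,172),.01)
pr("fl,fr,rr",[fl,fr,rr]);print("w,l",np.linalg.norm(fl-fr),np.linalg.norm(rr-fr))
pr("side fl fr",[onz(b,*S(244,418),.01),onz(b,*S(347,455),.01)])
d1=(fl-fr);d2=(rr-fr);print("yaw",np.arctan2(d2[1],d2[0]),np.arctan2(-d1[0],d1[1]))
yaw=np.arctan2(d2[1]*1+0, d2[0]);
pr("bar",[onz(a,*T(488,82),.086),onz(a,*T(520,205),.086)])
pr("bar side", [onz(b,*S(276,350),.08),onz(b,*S(352,375),.08)])
p=onz(a,*T(175,45),.045);q=onz(a,*T(205,157),.045)
pr("plate top",[p,q,(p+q)/2]);print(np.linalg.norm(p-q))
p=onz(b,*S(87,452),.045);q=onz(b,*S(159,482),.045)
pr("plate side",[p,q,(p+q)/2]);print(np.linalg.norm(p-q))
# wood mask
hsv=cv2.cvtColor(a["color"],cv2.COLOR_RGB2HSV)
m=((hsv[...,0]>8)&(hsv[...,0]<22)&(hsv[...,1]>90)).astype(np.uint8);m[:,:190]=0;m[:,255:]=0;m[:170]=0;m[230:]=0
ys,xs=np.nonzero(m);P=np.array([onz(a,x,y,.026)[:2] for x,y in zip(xs,ys)])
(c,s,r)=cv2.minAreaRect(P.astype(np.float32));print(c,s,r,len(P))
m=(hsv[...,0]>105)&(hsv[...,0]<125)&(hsv[...,1]>150);m[:,:200]=0;m[:,240:]=0
ys,xs=np.nonzero(m);pr("whistle",onz(a,xs.mean(),ys.mean(),.012))
for n,u,v,z in [("ring",346,154,.006),("dish",396,249,.03),("jar",316,116,.08),("cube",257,119,.09)]:pr(n,onz(a,u,v,z))
E
```

```text
fl,fr,rr [[ 0.56   -0.1315  0.01  ]
 [ 0.4101 -0.1652  0.01  ]
 [ 0.4723 -0.4454  0.01  ]]
w,l 0.15369826537867792 0.2870991094377622
side fl fr [[ 0.5569 -0.1271  0.01  ]
 [ 0.4056 -0.1617  0.01  ]]
yaw -1.3523032406566944 -1.349852706882225
bar [[ 0.5538 -0.1754  0.086 ]
 [ 0.4384 -0.1979  0.086 ]]
bar side [[ 0.5751 -0.2069  0.08  ]
 [ 0.4613 -0.2315  0.08  ]]
plate top [[0.6058 0.1157 0.045 ]
 [0.4964 0.0895 0.045 ]
 [0.5511 0.1026 0.045 ]]
0.11249749194016267
plate side [[0.6013 0.1198 0.045 ]
 [0.4951 0.0967 0.045 ]
 [0.5482 0.1083 0.045 ]]
0.10871795896168407
(0.5358166694641113, 0.17778116464614868) (0.1107126772403717, 0.1571400910615921) 14.94310474395752 1365
whistle [0.4367 0.1757 0.012 ]
ring [ 0.6705 -0.2255  0.006 ]
dish [ 0.3634 -0.3535  0.03  ]
jar [ 0.7738 -0.1246  0.08  ]
cube [0.765  0.0573 0.09  ]
```

```bash
python3 - <<'E'
from h import *
import pickle
a,b=pickle.load(open("c0.pkl","rb"))
T=lambda u,v:(185+u/3.2-.34,160+v/3.2-.34); S=lambda u,v:(200+u/2.4-.3,130+(v-269)/2.4-.3)
for p,q in[((488,82),(276,350)),((520,205),(352,375)),((504,143),(314,362)),((429,92),(244,418)),((472,244),(347,455)),((175,45),(87,452)),((205,157),(159,482))]:
    x,e=two(a,T(*p),b,S(*q));print(p,np.round(x,4),round(e,4))
o=np.array([.522,-.309]);th=-1.351;xd=np.array([np.cos(th),np.sin(th)])
for cv in np.arange(0,.8,.1):
    an=.436+cv;P=[*(o-.165*np.cos(an)*xd),.01+.165*np.sin(an)]
    t,s=proj(a,P)[0],proj(b,P)[0];print(round(cv,1),np.round(P,3),(t-[185,160]+.34)*3.2,(s-[200,130]+.3)*2.4+[0,269])
E
```

```text
(488, 82) [ 0.5494 -0.1726  0.1039] 0.0022
(520, 205) [ 0.4362 -0.1936  0.1061] 0.0001
(504, 143) [ 0.4924 -0.1833  0.1055] 0.002
(429, 92) [ 0.5609 -0.132   0.0059] 0.0002
(472, 244) [ 0.4097 -0.1664  0.0058] 0.0018
(175, 45) [0.6067 0.1157 0.0404] 0.0005
(205, 157) [0.4986 0.0907 0.0397] 0.0036
0.0 [ 0.489 -0.163  0.08 ] [477.66366542 151.90438596] [303.325074   384.72518003]
0.1 [ 0.491 -0.171  0.094] [488.51392481 147.52040119] [307.02001065 372.86539782]
0.2 [ 0.493 -0.179  0.108] [500.91457516 142.80880761] [311.14705602 361.08088027]
0.3 [ 0.495 -0.19   0.121] [514.75738854 137.81824392] [315.65311231 349.52595456]
0.4 [ 0.498 -0.201  0.132] [529.9056194  132.60439399] [320.47894732 338.35136795]
0.5 [ 0.501 -0.214  0.143] [546.19462618 127.22934339] [325.56050525 327.70100928]
0.6 [ 0.504 -0.227  0.152] [563.43355898 121.76063195] [330.83035033 317.7088803 ]
0.7 [ 0.507 -0.241  0.16 ] [581.40816237 116.27001183] [336.2191776  308.49644367]
```

```bash
cat >> h.py <<'E'
from scipy.spatial.transform import Rotation as Rn
def state():
    s=telemetry.observe();q=s["tool_rot"];R=Rn.from_quat([q[1],q[2],q[3],q[0]]).as_matrix();return s,np.array(s["tool_pos"]),R
O=np.array([.522,-.309]);TH=-1.351
def case(x,y,z,O=O,th=TH):
    c,s=np.cos(th),np.sin(th);return np.array([O[0]+c*x-s*y,O[1]+s*x+c*y,z])
def delta(P,yaw=None):
    "yaw: world azimuth of tool y (mod pi), tool down; returns shift in present tool axes cm, turn deg about tool z"
    s,p,R=state();d=R.T@(np.array(P)-p)*100
    cur=np.arctan2(R[1,1],R[0,1]);tilt=np.degrees(np.arccos(-R[2,2]))
    print("t",s["time"],"pos",np.round(p,4),"yaw",round(cur,4),"tilt",round(tilt,2),"q",np.round(s["qpos"],3),"F",np.round(s["force"],1))
    print("shift cm",np.round(d,2))
    if yaw is not None:
        w=(yaw-cur+np.pi)%(2*np.pi)-np.pi;print("turn about tool z deg",-np.degrees(w), "or",-np.degrees(w)-180*np.sign(-w))
        Rn2=Rn.from_euler("z",w).as_matrix()@R;print("shift after turn",np.round(Rn2.T@(np.array(P)-p)*100,2))
    return d
E
python3 - <<'E'
from h import *
s,p,R=state();print(R)
delta(case(-.137,0,.20),TH)
E
```

```text
[[ 9.60283958e-01  2.79024397e-01 -3.26279695e-04]
 [ 2.79024543e-01 -9.60282487e-01  1.68789072e-03]
 [ 1.57642014e-04 -1.71189443e-03 -9.99998522e-01]]
t 0.1 pos [ 0.1673 -0.5757  0.2367] yaw -1.288 tilt 0.1 q [-1.373  0.131  1.489  0.     1.523 -0.085] F [ 0.7  0.  -0.4]
shift cm [ 42.36 -29.38   3.73]
turn about tool z deg 3.608608838451333 or -176.39139116154865
shift after turn [ 40.43 -31.99   3.73]
```

move_arm:
  delta_pos:
    - [0,0,0]
    - [2.89,-2.285,0.2]
    - [2.89,-2.285,0.2]
    - [2.89,-2.285,0.2]
    - [2.89,-2.285,0.2]
    - [2.89,-2.285,0.2]
    - [2.89,-2.285,0.2]
    - [2.89,-2.285,0.2]
    - [2.89,-2.285,0.2]
    - [2.89,-2.285,0.2]
    - [2.89,-2.285,0.2]
    - [2.89,-2.285,0.2]
    - [2.89,-2.285,0.2]
    - [2.89,-2.285,0.2]
    - [2.89,-2.285,0.2]
    - [0,0,0]
    - [0,0,0]
  delta_rot:
    - [0,0,3.6]
    - [0,0,0]
    - [0,0,0]
    - [0,0,0]
    - [0,0,0]
    - [0,0,0]
    - [0,0,0]
    - [0,0,0]
    - [0,0,0]
    - [0,0,0]
    - [0,0,0]
    - [0,0,0]
    - [0,0,0]
    - [0,0,0]
    - [0,0,0]
    - [0,0,0]
    - [0,0,0]
  grip: [0.4,0.4,0.4,0.4,0.4,0.4,0.4,0.4,0.4,0.4,0.4,0.4,0.4,0.4,0.4,0.4,0.4]

```text
time: 1.8
tool_pos: [0.4924, -0.1751, 0.2091]
tool_rot: [-0.0, 0.994, 0.111, -0.001]
force: [-0.4, -0.5, 0.2]
width: 0.301
grip_force: 0.0
```

```bash
python3 - <<'E'
from h import *
a=camera("top");b=camera("side")
delta(case(-.137,0,.117),TH);print(state()[0]["width"])
A=a["color"][150:250,290:440,::-1]; B=b["color"][110:230,270:400,::-1]
A=cv2.resize(A,None,fx=4,fy=4);B=cv2.resize(B,(0,0),fx=400/120,fy=400/120)[:400]
cv2.imwrite("pics/c1.png",cv2.resize(np.hstack([A,B]),None,fx=.75,fy=.75))
E
```

```text
t 1.9 pos [ 0.4919 -0.1763  0.2094] yaw -1.3512 tilt 0.04 q [-0.442 -0.064  1.739 -0.     1.468  0.909] F [0.1 0.4 0.5]
shift cm [ 0.05 -0.09  9.24]
turn about tool z deg -0.011708680395234051 or 179.98829131960477
shift after turn [ 0.05 -0.09  9.24]
0.2982394414327602
```

View pics/c1.png

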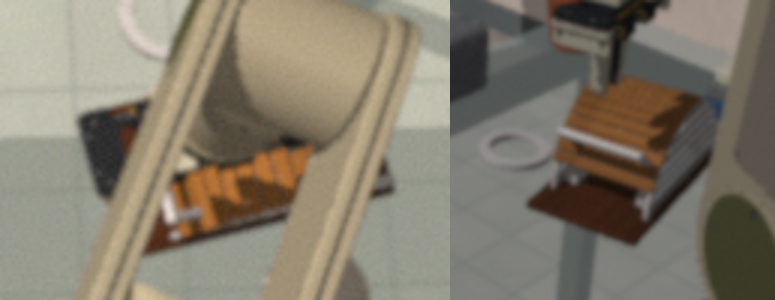

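The side view shows the fingers above the bar's middle, at (603,70), with the bar running (563,133) to (648,160). Descending with the jaws astride the bar.

move_arm:
  delta_pos:
    - [0,0,2]
    - [0,0,2]
    - [0,0,2]
    - [0,0,1]
    - [0,0,0.5]
    - [0,0,0.5]
  delta_rot:
    - [0,0,0]
    - [0,0,0]
    - [0,0,0]
    - [0,0,0]
    - [0,0,0]
    - [0,0,0]
  grip: [0.4,0.4,0.4,0.4,0.4,0.4]

```text
time: 2.5
tool_pos: [0.4926, -0.1764, 0.13]
tool_rot: [0.0, 0.994, 0.109, 0.0]
force: [-0.2, -0.2, 0.0]
width: 0.296
grip_force: 0.0
```

move_arm:
  delta_pos:
    - [0,0,0.4]
    - [0,0,0.4]
    - [0,0,0.4]
    - [0,0,0]
  delta_rot:
    - [0,0,0]
    - [0,0,0]
    - [0,0,0]
    - [0,0,0]
  grip: [0.4,0.4,0.4,0.4]

```text
time: 2.9
tool_pos: [0.4923, -0.1755, 0.1171]
tool_rot: [-0.0, 0.994, 0.11, -0.0]
force: [-0.2, -1.0, 0.2]
width: 0.301
grip_force: 0.0
```

```bash
python3 - <<'E'
from h import *
b=camera("side");save(b,"s2.png",(280,110,410,230),5)
E
```

```text
(no output)
```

View pics/s2.png

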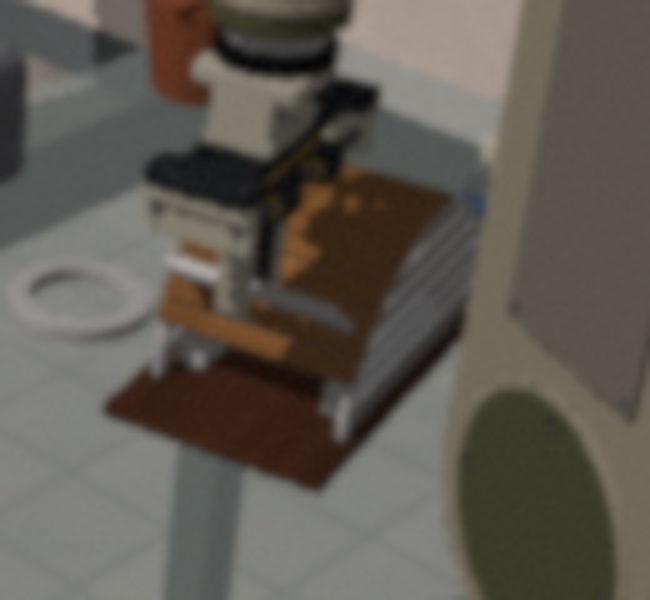

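The front finger at (232,285) is in front of the bar, which runs (165,262) to (350,325), and the rear finger is behind it. Closing.

move_arm:
  delta_pos:
    - [0,0,0]
    - [0,0,0]
    - [0,0,0]
    - [0,0,0]
    - [0,0,0]
  delta_rot:
    - [0,0,0]
    - [0,0,0]
    - [0,0,0]
    - [0,0,0]
    - [0,0,0]
  grip: [0.7,1,1,1,1]

```text
time: 3.45
tool_pos: [0.4936, -0.1804, 0.1173]
tool_rot: [0.004, 0.994, 0.109, 0.001]
force: [10.4, -24.8, -18.9]
width: 0.12
grip_force: 30.0
```

```bash
python3 - <<'E'
from h import *
s,p,R=state();c,n=np.cos(TH),np.sin(TH);d=p[:2]-O;print(p,s["force"],s["width"],"case xy",c*d[0]+n*d[1],-n*d[0]+c*d[1])
E
```

```text
[ 0.49359222 -0.18043736  0.11731917] [ 10.41149861 -24.76047861 -18.85616027] 0.11989047185834698 case xy -0.13166343655054716 0.0003062776123816738
```

```bash
python3 - <<'E'
import numpy as np
a=np.linspace(.653,1.686,21);x=-16.5*np.cos(a);z=16.5*np.sin(a)
print(np.round(np.c_[np.diff(x),-np.diff(z)],2).tolist())
E
```

```text
[[0.54, -0.66], [0.57, -0.63], [0.6, -0.6], [0.63, -0.57], [0.66, -0.54], [0.69, -0.5], [0.71, -0.47], [0.74, -0.43], [0.76, -0.39], [0.78, -0.35], [0.79, -0.31], [0.81, -0.27], [0.82, -0.23], [0.83, -0.19], [0.84, -0.14], [0.85, -0.1], [0.85, -0.06], [0.85, -0.01], [0.85, 0.03], [0.85, 0.08]]
```

move_arm:
  delta_pos:
    - [0,0.3,0]
    - [0,0.25,0]
    - [0,0,0]
  delta_rot:
    - [0,0,0]
    - [0,0,0]
    - [0,0,0]
  grip: [1,1,1]

```text
time: 3.75
tool_pos: [0.4938, -0.1811, 0.1175]
tool_rot: [-0.0, 0.994, 0.11, 0.0]
force: [1.3, -1.8, -3.7]
width: 0.121
grip_force: 30.0
```

Force relaxed. Rolling the cover open along its circle.

move_arm:
  delta_pos:
    - [0,0.54,-0.66]
    - [0,0.57,-0.63]
    - [0,0.6,-0.6]
    - [0,0.63,-0.57]
    - [0,0.66,-0.54]
    - [0,0.69,-0.5]
    - [0,0.71,-0.47]
    - [0,0.74,-0.43]
    - [0,0,0]
  delta_rot:
    - [0,0,0]
    - [0,0,0]
    - [0,0,0]
    - [0,0,0]
    - [0,0,0]
    - [0,0,0]
    - [0,0,0]
    - [0,0,0]
    - [0,0,0]
  grip: [1,1,1,1,1,1,1,1,1]

```text
time: 4.65
tool_pos: [0.5051, -0.232, 0.1642]
tool_rot: [0.0, 0.994, 0.11, 0.0]
force: [-5.7, 4.9, 11.2]
width: 0.118
grip_force: 30.0
```

move_arm:
  delta_pos:
    - [0,0.66,-0.6]
    - [0,0.78,-0.35]
    - [0,0.79,-0.31]
    - [0,0.81,-0.27]
    - [0,0.82,-0.23]
    - [0,0.83,-0.19]
    - [0,0.84,-0.14]
    - [0,0,0]
  delta_rot:
    - [0,0,0]
    - [0,0,0]
    - [0,0,0]
    - [0,0,0]
    - [0,0,0]
    - [0,0,0]
    - [0,0,0]
    - [0,0,0]
  grip: [1,1,1,1,1,1,1,1]

```text
time: 5.45
tool_pos: [0.5172, -0.2871, 0.1832]
tool_rot: [0.001, 0.994, 0.109, 0.0]
force: [-3.1, -0.9, 5.2]
width: 0.119
grip_force: 30.0
```

move_arm:
  delta_pos:
    - [0,0.85,-0.1]
    - [0,0.85,-0.06]
    - [0,0.85,0]
    - [0,0.85,0.03]
    - [0,0.5,0.08]
    - [0,0.2,0.02]
    - [0,0,0]
  delta_rot:
    - [0,0,0]
    - [0,0,0]
    - [0,0,0]
    - [0,0,0]
    - [0,0,0]
    - [0,0,0]
    - [0,0,0]
  grip: [1,1,1,1,1,1,1]

```text
time: 6.15
tool_pos: [0.5258, -0.3261, 0.183]
tool_rot: [0.001, 0.994, 0.109, -0.0]
force: [-5.3, -2.4, 4.0]
width: 0.117
grip_force: 30.0
```

move_arm:
  delta_pos:
    - [0,0.3,0.03]
    - [0,0,0]
  delta_rot:
    - [0,0,0]
    - [0,0,0]
  grip: [1,1]

```text
time: 6.35
tool_pos: [0.5264, -0.3286, 0.1826]
tool_rot: [0.0, 0.994, 0.11, -0.0]
force: [-5.6, -0.7, 3.0]
width: 0.12
grip_force: 30.0
```

Not at the stop yet; pushing on until the force rises.

move_arm:
  delta_pos:
    - [0,0.3,0.03]
    - [0,0.3,0.03]
    - [0,0,0]
  delta_rot:
    - [0,0,0]
    - [0,0,0]
    - [0,0,0]
  grip: [1,1,1]

```text
time: 6.65
tool_pos: [0.5268, -0.3302, 0.1823]
tool_rot: [-0.004, 0.994, 0.11, -0.001]
force: [-14.5, 19.1, 17.0]
width: 0.118
grip_force: 30.0
```

```bash
python3 - <<'E'
from h import *
s,p,R=state();c,n=np.cos(TH),np.sin(TH);d=p[:2]-O;f=s["force"];print("case xy",c*d[0]+n*d[1],-n*d[0]+c*d[1],"F",c*f[0]+n*f[1],-n*f[0]+c*f[1],f[2])
E
```

```text
case xy 0.021694087832752583 7.8707386800843e-05 F -21.837700232356415 -9.945276061063982 16.951377972605226
```

The end stop is reached (22 N, bar at case x +20). Relax, release and rise.

move_arm:
  delta_pos:
    - [0,-0.4,0]
    - [0,0,0]
    - [0,0,0]
    - [0,0,0]
    - [0,0,-1.5]
    - [0,0,-2.5]
    - [0,0,-3]
    - [0,0,-3]
    - [0,0,0]
  delta_rot:
    - [0,0,0]
    - [0,0,0]
    - [0,0,0]
    - [0,0,0]
    - [0,0,0]
    - [0,0,0]
    - [0,0,0]
    - [0,0,0]
    - [0,0,0]
  grip: [1,0.4,0.4,0.4,0.4,0.4,0.4,0.4,0.4]

```text
time: 7.55
tool_pos: [0.5291, -0.3316, 0.2892]
tool_rot: [0.003, 0.994, 0.11, 0.004]
force: [0.3, 0.1, 0.7]
width: 0.298
grip_force: 0.0
```

```bash
sed -i 's/O=np.array(\[.522,-.309\])/O=np.array([.5226,-.3116])/' h.py; python3 - <<'E'
from h import *
delta([.533,.180,.20],np.radians(13.3))
E
```

```text
t 7.55 pos [ 0.5291 -0.3316  0.2892] yaw -1.3508 tilt 0.57 q [-0.642  0.171  1.35   0.     1.61   0.709] F [0.3 0.1 0.7]
shift cm [ 11.49 -49.9    8.63]
turn about tool z deg -90.69794069123493 or 89.30205930876507
shift after turn [49.63 12.08  9.34]
```

move_arm:
  delta_pos:
    - [0,0,0]
    - [0,0,0]
    - [0,0,0]
    - [0,0,0]
    - [0,0,0]
    - [0,0,0]
    - [0,0,0]
    - [0,0,0]
    - [0,0,0]
    - [0,0,0]
    - [0,0,0]
    - [0,0,0]
  delta_rot:
    - [0,0,-8.25]
    - [0,0,-8.25]
    - [0,0,-8.25]
    - [0,0,-8.25]
    - [0,0,-8.25]
    - [0,0,-8.25]
    - [0,0,-8.25]
    - [0,0,-8.25]
    - [0,0,-8.25]
    - [0,0,-8.25]
    - [0,0,-8.2]
    - [0,0,0]
  grip: [0,0,0,0,0,0,0,0,0,0,0,0]

```text
time: 8.75
tool_pos: [0.5271, -0.3301, 0.2822]
tool_rot: [0.0, 0.62, 0.785, 0.0]
force: [-0.2, 0.1, -0.5]
width: 0.496
grip_force: 0.0
```

move_arm:
  delta_pos:
    - [3.4,0.85,0.5]
    - [3.4,0.85,0.5]
    - [3.4,0.85,0.5]
    - [3.4,0.85,0.5]
    - [3.4,0.85,0.5]
    - [3.4,0.85,0.5]
    - [3.4,0.85,0.5]
    - [3.4,0.85,0.5]
    - [3.4,0.85,0.5]
    - [3.4,0.85,0.5]
    - [0,0,0]
    - [0,0,0]
  delta_rot:
    - [0,0,0]
    - [0,0,0]
    - [0,0,0]
    - [0,0,0]
    - [0,0,0]
    - [0,0,0]
    - [0,0,0]
    - [0,0,0]
    - [0,0,0]
    - [0,0,0]
    - [0,0,0]
    - [0,0,0]
  grip: [0,0,0,0,0,0,0,0,0,0,0,0]

```text
time: 9.95
tool_pos: [0.5315, 0.0209, 0.2321]
tool_rot: [0.0, 0.621, 0.784, -0.0]
force: [-0.6, 0.1, 0.2]
width: 0.498
grip_force: 0.0
```

```bash
python3 - <<'E'
from h import *
import pickle
delta([.533,.180,.20],np.radians(13.3))
a=camera("top");b=camera("side");pickle.dump((a,b),open("c1.pkl","wb"))
A=a["color"][155:245,190:430,::-1]; B=b["color"][120:265,195:390,::-1]
A=cv2.resize(A,None,fx=3.2,fy=3.2,interpolation=cv2.INTER_CUBIC)
B=cv2.resize(B,None,fx=2,fy=2,interpolation=cv2.INTER_CUBIC)
B=cv2.copyMakeBorder(B,0,0,0,A.shape[1]-B.shape[1],cv2.BORDER_CONSTANT)
cv2.imwrite("pics/c3.png",np.vstack([A,B]));print(A.shape)
E
```

```text
t 9.95 pos [0.5315 0.0209 0.2321] yaw 0.2309 tilt 0.02 q [-0.057 -0.052  1.685 -0.     1.508 -0.288] F [-0.6  0.1  0.2]
shift cm [15.46  3.79  3.2 ]
turn about tool z deg -0.07031992526145736 or 179.92968007473854
shift after turn [15.45  3.81  3.2 ]
(288, 768, 3)
```

View pics/c3.png

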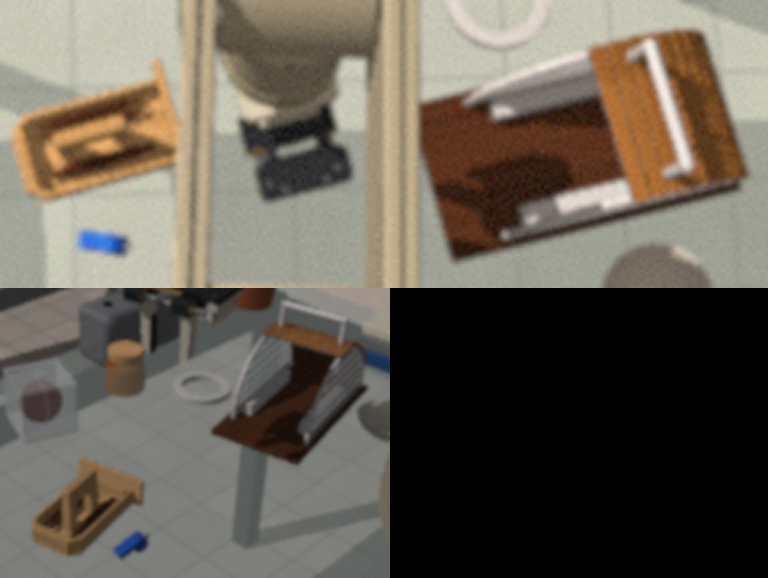

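The cover is fully open and the rails are visible: front ends at top (492,112) and (522,212), bar (645,42) to (682,170). I refine the case's lateral position from these.

```bash
python3 - <<'E'
from h import *
import pickle
a,b=pickle.load(open("c1.pkl","rb"))
T=lambda u,v:(190+u/3.2-.34,155+v/3.2-.34); S=lambda u,v:(195+u/2-.25,120+(v-288)/2-.25)
c,n=np.cos(TH),np.sin(TH)
def loc(P):d=P[:2]-O;return np.round([1000*(c*d[0]+n*d[1]),1000*(-n*d[0]+c*d[1]),P[2]*1000],1)
for nm,u,v,z in[("barL",645,40,.174),("barR",683,174,.174),("frL",419,103,.01),("frR",455,259,.01),("railL",492,120,.032),("railR",520,204,.032),("coverL",591,47,.13),("coverR",634,202,.13),("rearR",742,187,.01)]:
    print(nm,loc(onz(a,*T(u,v),z)))
for nm,u,v,z in[("frL",214,432,.01),("frR",298,462,.01),("barL",282,302,.174),("barR",346,320,.174),("railLfronttop",251,402,.032),("railRtop",305,432,.032)]:
    print("side",nm,loc(onz(b,*S(u,v),z)))
# predicted pixels in crop
for X in [(-.095,.044,.032),(-.095,-.044,.032),(-.095,.062,.032),(-.095,-.062,.032),(-.17,.08,.01),(-.17,-.08,.01),(.0,.0,.01)]:
    P=case(*X);t=(proj(a,P)[0]-[190,155]+.34)*3.2;s=(proj(b,P)[0]-[195,120]+.25)*2+[0,288];print(X,t.round(1),s.round(1))
E
```

```text
barL [ 15.4  60.  174. ]
barR [ 12.  -61.4 174. ]
frL [-160.6   79.2   10. ]
frR [-168.1  -76.7   10. ]
railL [-100.8   42.5   32. ]
railR [-97.6 -42.4  32. ]
coverL [-18.4  72.6 130. ]
coverR [-22.3 -72.1 130. ]
rearR [123.8 -78.3  10. ]
side frL [-171.7   72.7   10. ]
side frR [-170.5  -79.1   10. ]
side barL [ 25.7  63.6 174. ]
side barR [ 24.3 -53.5 174. ]
side railLfronttop [-83.5  52.1  32. ]
side railRtop [-116.5  -63.3   32. ]
(-0.095, 0.044, 0.032) [497.4 117.1] [252.1 406.3]
(-0.095, -0.044, 0.032) [523. 205.] [299.8 422.5]
(-0.095, 0.062, 0.032) [492.2  99.4] [242.7 403.1]
(-0.095, -0.062, 0.032) [528.3 223.2] [309.8 425.9]
(-0.17, 0.08, 0.01) [409.5 104.5] [210.7 430.2]
(-0.17, -0.08, 0.01) [454.1 262.8] [298.7 462. ]
(0.0, 0.0, 0.01) [598.2 140.8] [298.5 401.6]
```

move_arm:
  delta_pos:
    - [2.6,0.65,0]
    - [2.6,0.65,0]
    - [2.6,0.65,0]
    - [2.6,0.65,0]
    - [2.6,0.65,0]
    - [2.5,0.5,0]
    - [0,0,3.2]
    - [0,0,3.0]
    - [0,0,2.8]
    - [0,0,1.5]
    - [0,0,0]
  delta_rot:
    - [0,0,0]
    - [0,0,0]
    - [0,0,0]
    - [0,0,0]
    - [0,0,0]
    - [0,0,0]
    - [0,0,0]
    - [0,0,0]
    - [0,0,0]
    - [0,0,0]
    - [0,0,0]
  grip: [0,0,0,0,0,0,0,0,0,0,0]

```text
time: 11.15
tool_pos: [0.531, 0.1785, 0.1245]
tool_rot: [-0.001, 0.621, 0.784, -0.002]
force: [-0.4, -0.5, 0.1]
width: 0.499
grip_force: 0.0
```

```bash
python3 - <<'E'
from h import *
b=camera("side");save(b,"s4.png",(190,150,320,270),4)
print(state()[1], proj(b,state()[1]-[0,0,.019]))
E
```

```text
[0.53216737 0.17889672 0.12654079] [[235.76887293 206.17312231]]
```

View pics/s4.png

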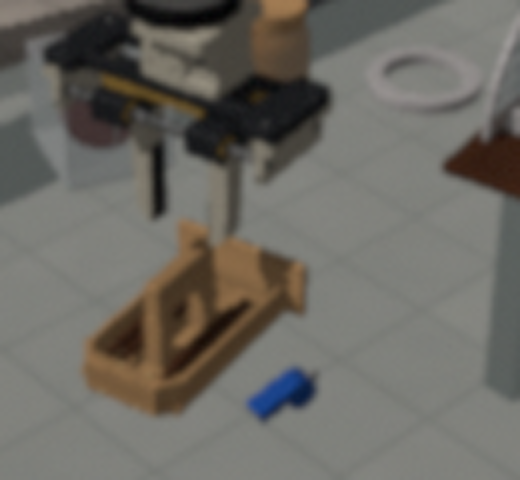

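The fingers at (150,215) and (222,235) stand astride the handle, which runs (155,290) to (205,250). Descending to the grip height.

move_arm:
  delta_pos:
    - [0,0,1.5]
    - [0,0,1.5]
    - [0,0,1.5]
    - [0,0,1.2]
    - [0,0,0.5]
    - [0,0,0]
    - [0,0,0]
    - [0,0,0]
    - [0,0,0]
    - [0,0,0]
    - [0,0,0]
  delta_rot:
    - [0,0,0]
    - [0,0,0]
    - [0,0,0]
    - [0,0,0]
    - [0,0,0]
    - [0,0,0]
    - [0,0,0]
    - [0,0,0]
    - [0,0,0]
    - [0,0,0]
    - [0,0,0]
  grip: [0,0,0,0,0,0,0.5,0.7,1,1,1]

```text
time: 12.3
tool_pos: [0.533, 0.1799, 0.0656]
tool_rot: [0.0, 0.62, 0.784, 0.001]
force: [0.9, 0.4, 0.9]
width: 0.148
grip_force: 29.9
```

```bash
python3 - <<'E'
from h import *
delta([.533,.18,.063],np.radians(13.3))
E
```

```text
t 12.3 pos [0.533  0.1799 0.0656] yaw 0.2323 tilt 0.09 q [ 0.235  0.179  1.761 -0.     1.2    0.002] F [0.9 0.4 0.9]
shift cm [0.   0.   0.26]
turn about tool z deg 0.007131400910295159 or -179.99286859908972
shift after turn [0.   0.   0.26]
```

Gripped (13.8 mm). Lift, then turn 180.7° clockwise.

move_arm:
  delta_pos:
    - [0,0,-1.5]
    - [0,0,-2.5]
    - [0,0,-2.5]
    - [0,0,-2.5]
    - [0,0,0]
    - [0,0,0]
    - [0,0,0]
    - [0,0,0]
    - [0,0,0]
    - [0,0,0]
    - [0,0,0]
    - [0,0,0]
    - [0,0,0]
    - [0,0,0]
    - [0,0,0]
  delta_rot:
    - [0,0,0]
    - [0,0,0]
    - [0,0,0]
    - [0,0,0]
    - [0,0,5]
    - [0,0,8]
    - [0,0,8]
    - [0,0,8]
    - [0,0,8]
    - [0,0,8]
    - [0,0,8]
    - [0,0,8]
    - [0,0,8]
    - [0,0,8]
    - [0,0,8]
  grip: [1,1,1,1,1,1,1,1,1,1,1,1,1,1,1]

```text
time: 13.8
tool_pos: [0.5319, 0.1797, 0.1554]
tool_rot: [0.0, 0.988, 0.156, -0.0]
force: [0.5, 0.5, -3.5]
width: 0.149
grip_force: 29.9
```

```bash
python3 - <<'E'
from h import *
delta(case(-.25,0,.14),TH-np.pi/2)
E
```

```text
t 13.8 pos [0.5319 0.1797 0.1554] yaw -1.2571 tilt 0.05 q [0.235 0.081 1.693 0.    1.368 1.492] F [ 0.5  0.5 -3.5]
shift cm [-13.7   21.56   1.55]
turn about tool z deg 95.37893457873983 or -84.62106542126017
shift after turn [22.75 11.62  1.52]
```

move_arm:
  delta_pos:
    - [-1.78,3.44,-0.31]
    - [-1.78,3.44,-0.31]
    - [-1.78,3.44,-0.31]
    - [-1.78,3.44,-0.31]
    - [-1.78,3.44,-0.31]
    - [-1.78,3.44,-0.31]
    - [-1.78,3.44,-0.31]
    - [-1.78,3.44,-0.31]
    - [0,0,0]
    - [0,0,0]
    - [0,0,0]
    - [0,0,0]
    - [0,0,0]
    - [0,0,0]
    - [0,0,0]
    - [0,0,0]
    - [0,0,0]
    - [0,0,0]
    - [0,0,0]
    - [0,0,0]
  delta_rot:
    - [0,0,0]
    - [0,0,0]
    - [0,0,0]
    - [0,0,0]
    - [0,0,0]
    - [0,0,0]
    - [0,0,0]
    - [0,0,0]
    - [0,0,7.95]
    - [0,0,7.95]
    - [0,0,7.95]
    - [0,0,7.95]
    - [0,0,7.95]
    - [0,0,7.95]
    - [0,0,7.95]
    - [0,0,7.95]
    - [0,0,7.95]
    - [0,0,7.95]
    - [0,0,7.95]
    - [0,0,7.95]
  grip: [1,1,1,1,1,1,1,1,1,1,1,1,1,1,1,1,1,1,1,1]

```text
time: 15.8
tool_pos: [0.4831, -0.126, 0.1802]
tool_rot: [0.0, 0.78, -0.625, -0.0]
force: [0.3, -0.7, -2.2]
width: 0.148
grip_force: 30.0
```

```bash
python3 - <<'E'
from h import *
import pickle
delta(case(-.165,0,.078),TH-np.pi/2)
a=camera("top");b=camera("side");pickle.dump((a,b),open("c2.pkl","wb"))
A=a["color"][155:255,240:440,::-1]; B=b["color"][110:250,260:400,::-1]
A=cv2.resize(A,None,fx=3,fy=3,interpolation=cv2.INTER_CUBIC)
B=cv2.resize(B,None,fx=2.1,fy=2.1,interpolation=cv2.INTER_CUBIC)
B=cv2.copyMakeBorder(B,0,0,0,A.shape[1]-B.shape[1],cv2.BORDER_CONSTANT)
cv2.imwrite("pics/c5.png",np.vstack([A,B]));print(A.shape)
E
```

```text
t 15.8 pos [ 0.4831 -0.126   0.1802] yaw -2.9221 tilt 0.04 q [-0.358 -0.11   1.835 -0.     1.417  2.564] F [ 0.3 -0.7 -2.2]
shift cm [ 2.48  0.18 10.22]
turn about tool z deg -0.019853333012245553 or 179.98014666698776
shift after turn [ 2.48  0.18 10.22]
(300, 600, 3)
```

View pics/c5.png

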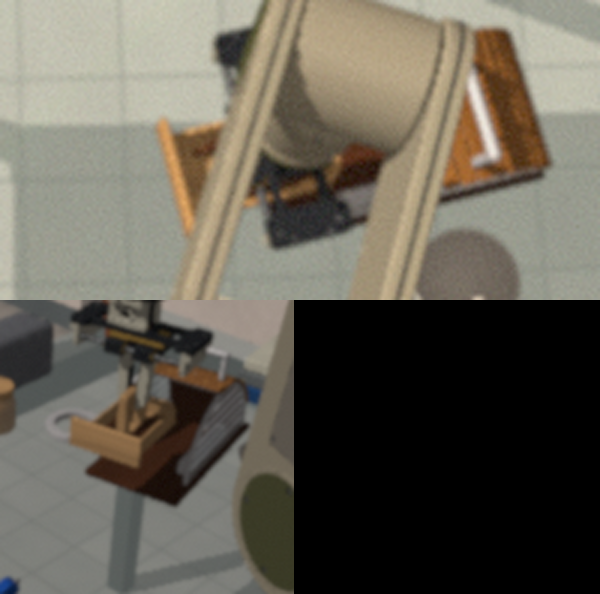

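The tray is held level, end plate facing out (top (160,121) to (191,232)), nose towards the mouth. I check how it sits in the grip from the plate's corners.

```bash
python3 - <<'E'
from h import *
import pickle
a,b=pickle.load(open("c2.pkl","rb"))
T=lambda u,v:(240+u/3-.33,155+v/3-.33); S=lambda u,v:(260+u/2.1-.25,110+(v-300)/2.1-.25)
c,n=np.cos(TH),np.sin(TH)
def loc(P):d=P[:2]-np.array([.4831,-.126]);return np.round([1000*(c*d[0]+n*d[1]),1000*(-n*d[0]+c*d[1]),P[2]*1000],1)
for nm,cam,p in[("topL",a,T(160,121)),("topR",a,T(190,232)),("sideL",b,S(70,414)),("sideR",b,S(138,439))]:
    print(nm,loc(onz(cam,*p,.1596)))
hsv=cv2.cvtColor(a["color"],cv2.COLOR_RGB2HSV)
# outer edge of plate in rectified local frame: colour mask
m=(hsv[...,0]>8)&(hsv[...,0]<22)&(hsv[...,1]>100)&(hsv[...,2]>120)
ys,xs=np.nonzero(m);k=(xs>285)&(xs<308)&(ys>190)&(ys<240)
L=np.array([loc(onz(a,x,y,.1596)) for x,y in zip(xs[k],ys[k])])
for y0 in range(-60,61,10):
    q=L[abs(L[:,1]-y0)<5]
    if len(q):print(y0,len(q),q[:,0].min())
print(L[:,1].min(),L[:,1].max())
E
```

```text
topL [-81.   50.9 159.6]
topR [-81.  -55.7 159.6]
sideL [-71.1  61.1 159.6]
sideR [-76.7 -49.7 159.6]
-60 1 -81.0
-50 10 -84.9
-40 16 -84.7
-30 24 -85.2
-20 16 -85.0
-10 20 -84.8
0 20 -85.3
10 19 -85.1
20 16 -84.4
30 31 -85.4
40 17 -84.7
50 5 -82.5
-55.7 50.2
```

move_arm:
  delta_pos:
    - [2.3,0.18,0]
    - [0,0,2]
    - [0,0,2.5]
    - [0,0,2.5]
    - [0,0,1.5]
    - [0,0,0.8]
    - [0,0,0.4]
    - [0,0,0.3]
    - [0,0,0]
  delta_rot:
    - [0,0,0]
    - [0,0,0]
    - [0,0,0]
    - [0,0,0]
    - [0,0,0]
    - [0,0,0]
    - [0,0,0]
    - [0,0,0]
    - [0,0,0]
  grip: [1,1,1,1,1,1,1,1,1]

```text
time: 16.8
tool_pos: [0.4874, -0.1492, 0.0804]
tool_rot: [-0.0, 0.782, -0.623, 0.0]
force: [-0.1, 0.2, -2.8]
width: 0.147
grip_force: 30.0
```

```bash
python3 - <<'E'
from h import *
delta(case(-.11,0,.0775),TH-np.pi/2)
E
```

```text
t 16.8 pos [ 0.4874 -0.1492  0.0804] yaw -2.9158 tilt 0.06 q [-0.398  0.023  1.899 -0.     1.218  2.518] F [-0.1  0.2 -2.8]
shift cm [5.62 0.14 0.29]
turn about tool z deg 0.34100935366768004 or -179.6589906463323
shift after turn [5.62 0.11 0.29]
```

move_arm:
  delta_pos:
    - [0.4,0.1,0.1]
    - [0.5,0,0.1]
    - [0.5,0,0]
    - [0.5,0,0]
    - [0,0,0]
  delta_rot:
    - [0,0,0.2]
    - [0,0,0]
    - [0,0,0]
    - [0,0,0]
    - [0,0,0]
  grip: [1,1,1,1,1]

```text
time: 17.3
tool_pos: [0.4913, -0.1684, 0.0784]
tool_rot: [-0.001, 0.781, -0.625, 0.001]
force: [3.6, 1.0, -3.3]
width: 0.15
grip_force: 30.0
```

move_arm:
  delta_pos:
    - [0.4,0,0]
    - [0.4,0,0]
    - [0.4,0,0]
    - [0,0,0]
  delta_rot:
    - [0,0,0]
    - [0,0,0]
    - [0,0,0]
    - [0,0,0]
  grip: [1,1,1,1]

```text
time: 17.7
tool_pos: [0.4937, -0.18, 0.0782]
tool_rot: [-0.0, 0.781, -0.625, 0.001]
force: [5.4, 0.5, -4.1]
width: 0.149
grip_force: 30.1
```

A light side force pushes towards case +y, so I ease 1 mm that way and continue.

move_arm:
  delta_pos:
    - [0,-0.12,0]
    - [0.4,0,0]
    - [0.4,0,0]
    - [0.4,0,0]
    - [0.4,0,0]
    - [0,0,0]
  delta_rot:
    - [0,0,0]
    - [0,0,0]
    - [0,0,0]
    - [0,0,0]
    - [0,0,0]
    - [0,0,0]
  grip: [1,1,1,1,1,1]

```text
time: 18.3
tool_pos: [0.4976, -0.1956, 0.0777]
tool_rot: [0.0, 0.781, -0.625, 0.0]
force: [3.0, 0.4, -4.7]
width: 0.147
grip_force: 30.0
```

```bash
python3 - <<'E'
from h import *
delta(case(-.11,0,.0756),TH-np.pi/2);print(state()[0]["ft_torque"])
E
```

```text
t 18.3 pos [ 0.4976 -0.1956  0.0777] yaw -2.9203 tilt 0.03 q [-0.47   0.093  1.831 -0.     1.217  2.45 ] F [ 3.   0.4 -4.7]
shift cm [0.87 0.09 0.21]
turn about tool z deg 0.08456591580248247 or -179.91543408419753
shift after turn [0.87 0.09 0.21]
[ 0.06626467 -0.76104266  0.20390077]
```

move_arm:
  delta_pos:
    - [0.4,-0.05,0]
    - [0.4,0,0]
    - [0,0,0.15]
    - [0,0,0.1]
    - [0,0,0]
  delta_rot:
    - [0,0,0]
    - [0,0,0]
    - [0,0,0]
    - [0,0,0]
    - [0,0,0]
  grip: [1,1,1,1,1]

```text
time: 18.8
tool_pos: [0.4997, -0.2027, 0.0756]
tool_rot: [0.0, 0.781, -0.625, 0.0]
force: [-0.4, 1.5, 2.1]
width: 0.148
grip_force: 30.0
```

move_arm:
  delta_pos:
    - [0,0,0]
    - [0,0,0]
    - [0,0,0]
    - [0,0,-1]
    - [0,0,-2]
    - [0,0,-2]
    - [0,0,-2]
    - [0,0,0]
  delta_rot:
    - [0,0,0]
    - [0,0,0]
    - [0,0,0]
    - [0,0,0]
    - [0,0,0]
    - [0,0,0]
    - [0,0,0]
    - [0,0,0]
  grip: [0.4,0.4,0.4,0.4,0.4,0.4,0.4,0.4]

```text
time: 19.6
tool_pos: [0.5018, -0.2036, 0.1493]
tool_rot: [-0.001, 0.781, -0.625, 0.003]
force: [0.1, -0.2, 0.6]
width: 0.298
grip_force: 0.0
```

```bash
python3 - <<'E'
from h import *
delta(case(-.225,0,.15),TH-np.pi/2);delta(case(-.225,0,.054))
E
```

```text
t 19.6 pos [ 0.5018 -0.2036  0.1493] yaw -2.9198 tilt 0.37 q [-0.48   0.026  1.762 -0.     1.347  2.44 ] F [ 0.1 -0.2  0.6]
shift cm [-11.51   0.31  -0.12]
turn about tool z deg 0.1137456657549195 or -179.88625433424508
shift after turn [-11.5    0.33  -0.12]
t 19.6 pos [ 0.5018 -0.2036  0.1493] yaw -2.9198 tilt 0.37 q [-0.48   0.026  1.762 -0.     1.347  2.44 ] F [ 0.1 -0.2  0.6]
shift cm [-11.55   0.35   9.48]
```

move_arm:
  delta_pos:
    - [0,0,0]
    - [0,0,0]
    - [0,0,0]
    - [0,0,0]
    - [0,0,0]
    - [0,0,0]
    - [0,0,0]
    - [0,0,0]
    - [0,0,0]
    - [0,0,0]
    - [0,0,0]
    - [0,0,0]
    - [0,0,0]
    - [0,0,0]
    - [0,0,0]
    - [0,0,0]
    - [0,0,0]
    - [0,0,0]
    - [0,0,0]
  delta_rot:
    - [0,0,-8.57]
    - [0,0,-8.57]
    - [0,0,-8.57]
    - [0,0,-8.57]
    - [0,0,-8.57]
    - [0,0,-8.57]
    - [0,0,-8.57]
    - [0,0,-8.57]
    - [0,0,-8.57]
    - [0,0,-8.57]
    - [0,0,-8.57]
    - [0,0,-8.57]
    - [0,0,-8.57]
    - [0,0,-8.57]
    - [0,0,-8.57]
    - [0,0,-8.57]
    - [0,0,-8.57]
    - [0,0,-8.57]
    - [0,0,-8.57]
  grip: [-0.3,-0.3,-0.3,-0.3,-0.3,-0.3,-0.3,-0.3,-0.3,-0.3,-0.3,-0.3,-0.3,-0.3,-0.3,-0.3,-0.3,-0.3,-0.3]

```text
time: 21.5
tool_pos: [0.4993, -0.2023, 0.1443]
tool_rot: [-0.001, 0.732, 0.681, -0.0]
force: [-0.9, 0.5, -0.1]
width: 0.652
grip_force: 0.0
```

move_arm:
  delta_pos:
    - [0,0,0]
    - [0,0,0]
    - [3.8,0,0]
    - [3.8,0,0]
    - [3.9,-0.2,0]
    - [0,0,0]
    - [0,0,0]
  delta_rot:
    - [0,0,-8.57]
    - [0,0,-8.5]
    - [0,0,0]
    - [0,0,0]
    - [0,0,0]
    - [0,0,0]
    - [0,0,0]
  grip: [-0.3,-0.3,-0.3,-0.3,-0.3,-0.3,-0.3]

```text
time: 22.2
tool_pos: [0.4724, -0.0901, 0.1447]
tool_rot: [-0.0, 0.624, 0.781, -0.0]
force: [0.6, -0.6, -0.1]
width: 0.653
grip_force: 0.0
```

```bash
python3 - <<'E'
from h import *
import pickle
delta(case(-.225,0,.054),TH+np.pi/2)
a=camera("top");b=camera("side");pickle.dump((a,b),open("c3.pkl","wb"))
save(b,"s6.png",(270,90,400,240),4)
E
```

```text
t 22.2 pos [ 0.4724 -0.0901  0.1447] yaw 0.2219 tilt 0.02 q [-0.295 -0.131  1.922 -0.     1.351 -0.517] F [ 0.6 -0.6 -0.1]
shift cm [-0.21  0.07  9.07]
turn about tool z deg 0.11987583354830265 or -179.8801241664517
shift after turn [-0.21  0.07  9.07]
```

View pics/s6.png

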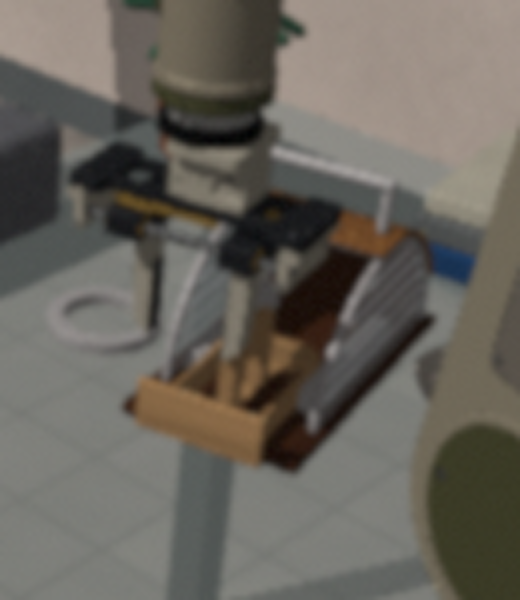

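The tray sits on the sill between the rails, plate (140,385) to (265,430), with the fingers above and in front of it. Descending in front of the plate.

move_arm:
  delta_pos:
    - [0,0,2]
    - [0,0,2.5]
    - [0,0,2.5]
    - [0,0,1.5]
    - [0,0,0.4]
    - [0,0,0]
  delta_rot:
    - [0,0,0]
    - [0,0,0]
    - [0,0,0]
    - [0,0,0]
    - [0,0,0]
    - [0,0,0]
  grip: [-0.3,-0.3,-0.3,-0.3,-0.3,-0.3]

```text
time: 22.9
tool_pos: [0.4723, -0.0914, 0.0557]
tool_rot: [-0.001, 0.626, 0.78, -0.0]
force: [0.3, 0.5, -0.2]
width: 0.649
grip_force: 0.0
```

move_arm:
  delta_pos:
    - [-0.6,0,0]
    - [-0.6,0,0]
    - [-0.6,0,0]
    - [-0.5,0,0]
    - [-0.5,0,0]
    - [-0.5,0,0]
    - [-0.5,0,0]
    - [0,0,0]
  delta_rot:
    - [0,0,0]
    - [0,0,0]
    - [0,0,0]
    - [0,0,0]
    - [0,0,0]
    - [0,0,0]
    - [0,0,0]
    - [0,0,0]
  grip: [-0.3,-0.3,-0.3,-0.3,-0.3,-0.3,-0.3,-0.3]

```text
time: 23.7
tool_pos: [0.4811, -0.1285, 0.0562]
tool_rot: [0.0, 0.625, 0.78, -0.0]
force: [0.1, 1.1, 0.6]
width: 0.652
grip_force: 0.0
```

move_arm:
  delta_pos:
    - [-0.5,0,0]
    - [-0.5,0,0]
    - [-0.5,0,0]
    - [-0.5,0,0]
    - [-0.5,0,0]
    - [-0.5,0,0]
    - [-0.5,0,0]
    - [-0.5,0,0]
    - [0,0,0]
  delta_rot:
    - [0,0,0]
    - [0,0,0]
    - [0,0,0]
    - [0,0,0]
    - [0,0,0]
    - [0,0,0]
    - [0,0,0]
    - [0,0,0]
    - [0,0,0]
  grip: [-0.3,-0.3,-0.3,-0.3,-0.3,-0.3,-0.3,-0.3,-0.3]

```text
time: 24.6
tool_pos: [0.49, -0.1677, 0.0564]
tool_rot: [0.0, 0.625, 0.78, -0.0]
force: [-0.6, 0.0, 0.4]
width: 0.651
grip_force: 0.0
```

move_arm:
  delta_pos:
    - [-0.4,0,0]
    - [-0.4,0,0]
    - [-0.4,0,0]
    - [-0.4,0,0]
    - [-0.4,0,0]
    - [0,0,0]
  delta_rot:
    - [0,0,0]
    - [0,0,0]
    - [0,0,0]
    - [0,0,0]
    - [0,0,0]
    - [0,0,0]
  grip: [-0.3,-0.3,-0.3,-0.3,-0.3,-0.3]

```text
time: 25.2
tool_pos: [0.4943, -0.1871, 0.0563]
tool_rot: [0.0, 0.625, 0.78, -0.0]
force: [0.1, 0.3, 0.1]
width: 0.65
grip_force: 0.0
```

```bash
python3 - <<'E'
from h import *
delta(case(-.1105,0,.056),TH+np.pi/2)
E
```

```text
t 25.2 pos [ 0.4943 -0.1871  0.0563] yaw 0.2196 tilt 0.04 q [-0.459  0.106  1.861 -0.     1.174 -0.678] F [0.1 0.3 0.1]
shift cm [-1.72  0.05  0.03]
turn about tool z deg -0.00876698545599442 or 179.991233014544
shift after turn [-1.72  0.05  0.03]
```

move_arm:
  delta_pos:
    - [-0.3,0,0]
    - [-0.3,0,0]
    - [-0.3,0,0]
    - [-0.2,0,0]
    - [-0.2,0,0]
  delta_rot:
    - [0,0,0]
    - [0,0,0]
    - [0,0,0]
    - [0,0,0]
    - [0,0,0]
  grip: [-0.3,-0.3,-0.3,-0.3,-0.3]

```text
time: 25.7
tool_pos: [0.4969, -0.1991, 0.0562]
tool_rot: [-0.0, 0.625, 0.78, 0.0]
force: [-0.0, 1.4, 0.8]
width: 0.649
grip_force: 1.0
```

```bash
python3 - <<'E'
from h import *
b=camera("side");save(b,"s7.png",(290,110,410,230),5)
E
```

```text
(no output)
```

View pics/s7.png

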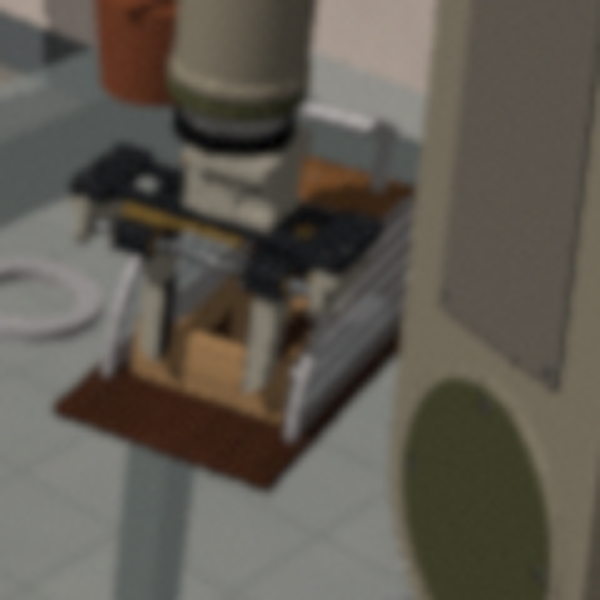

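Both fingers, at (160,370) and (260,380), are against the plate, and the tray is nearly home. Small steps until the force rises.

move_arm:
  delta_pos:
    - [-0.15,0,0]
    - [-0.15,0,0]
    - [-0.15,0,0]
  delta_rot:
    - [0,0,0]
    - [0,0,0]
    - [0,0,0]
  grip: [-0.3,-0.3,-0.3]

```text
time: 26.05
tool_pos: [0.4975, -0.2018, 0.0562]
tool_rot: [-0.001, 0.625, 0.78, 0.001]
force: [-4.3, 15.4, 8.7]
width: 0.651
grip_force: 7.8
```

move_arm:
  delta_pos:
    - [-0.15,0,0]
    - [-0.15,0,0]
  delta_rot:
    - [0,0,0]
    - [0,0,0]
  grip: [-0.3,-0.3]

```text
time: 26.25
tool_pos: [0.4976, -0.2021, 0.0562]
tool_rot: [-0.004, 0.625, 0.78, 0.002]
force: [-7.6, 29.0, 19.3]
width: 0.647
grip_force: 14.8
```

Firm stop at case x −112 (finger plus plate, so −103 as expected). Back off, rise, turn for the bar and check.

move_arm:
  delta_pos:
    - [0.5,0,0]
    - [0.8,0,0]
    - [2,0,0]
    - [3,0,0]
    - [0,0,-4]
    - [0,0,-5]
    - [0,0,-5]
    - [0,0,-4]
    - [0,0,0]
  delta_rot:
    - [0,0,0]
    - [0,0,0]
    - [0,0,0]
    - [0,0,0]
    - [0,0,0]
    - [0,0,0]
    - [0,0,0]
    - [0,0,0]
    - [0,0,0]
  grip: [-0.3,-0.3,-0.3,-0.3,0.4,0.4,0.4,0.4,0.4]

```text
time: 27.15
tool_pos: [0.4881, -0.1463, 0.2439]
tool_rot: [0.006, 0.625, 0.78, 0.002]
force: [0.5, 0.4, 0.4]
width: 0.312
grip_force: 0.0
```

```bash
python3 - <<'E'
from h import *
b=camera("side");save(b,"s8.png",(290,110,410,230),5)
delta(case(.017,0,.1825),TH)
E
```

```text
t 27.2 pos [ 0.4868 -0.1458  0.2403] yaw 0.2198 tilt 0.46 q [-0.392 -0.129  1.743 -0.     1.52  -0.611] F [ 0.3 -0.5 -1.1]
shift cm [-18.63  -0.16   5.87]
turn about tool z deg 90.00271873128823 or -89.99728126871177
shift after turn [-0.09 18.62  5.89]
```

View pics/s8.png

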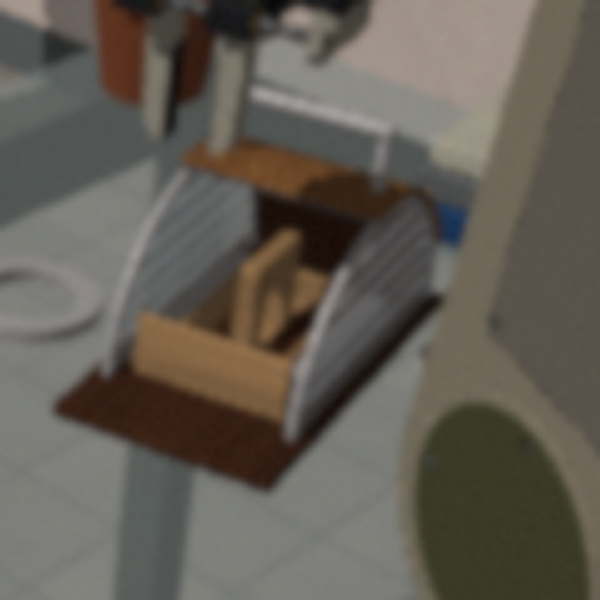

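The tray is between the rails, plate bottom edge (135,375) to (290,418). I check numerically that it is square.

```bash
python3 - <<'E'
from h import *
b=camera("side")
S=lambda u,v:(290+u/5-.4,110+v/5-.4);c,n=np.cos(TH),np.sin(TH)
def loc(P):d=P[:2]-O;return np.round([1000*(c*d[0]+n*d[1]),1000*(-n*d[0]+c*d[1])],1)
g=cv2.cvtColor(b["color"],cv2.COLOR_RGB2HSV)
big=cv2.resize(b["color"][110:230,290:410],None,fx=5,fy=5,interpolation=cv2.INTER_CUBIC);H=cv2.cvtColor(big,cv2.COLOR_RGB2HSV)
for u in range(145,286,10):
    col=big[:,u].astype(int).sum(1);gr=np.gradient(cv2.GaussianBlur(col.astype(np.float32)[:,None],(1,9),0)[:,0])
    v=340+int(.29*(u-145))+np.argmin(gr[340+int(.29*(u-145)):410+int(.29*(u-145))])
    print(u,v,loc(onz(b,*S(u,v),.01)),end=" ")
for X in [(-.103,.056,.01),(-.103,-.056,.01),(-.103,.056,.055),(-.103,-.056,.055),(-.17,.08,.01),(-.17,-.08,.01)]:
    p=(proj(b,case(*X))[0]-[290,110]+.4)*5;print(X,p.round(0))
E
```

```text
145 376 [-100.5   47.4] 155 378 [-98.8  40.6] 165 383 [-100.5   32.1] 175 387 [-101.1   24.2] 185 389 [-99.4  17.6] 195 393 [-100.     9.8] 205 397 [-100.6    2. ] 215 399 [-99.   -4.6] 225 403 [-99.6 -12.3] 235 407 [-100.1  -20. ] 245 409 [-98.5 -26.5] 255 413 [-99.1 -34.1] 265 416 [-98.5 -41.1] 275 420 [-99.1 -48.7] 285 440 [-117.2  -64.2] (-0.103, 0.056, 0.01) [132. 374.]
(-0.103, -0.056, 0.01) [283. 426.]
(-0.103, 0.056, 0.055) [138. 317.]
(-0.103, -0.056, 0.055) [291. 368.]
(-0.17, 0.08, 0.01) [ 52. 406.]
(-0.17, -0.08, 0.01) [272. 486.]
```

The plate is square to the case: its 1.5 mm skew matches the board front's own skew. The tray is home. On to shutting the cover.

move_arm:
  delta_pos:
    - [0,0,0]
    - [0,0,0]
    - [0,0,0]
    - [0,0,0]
    - [0,0,0]
    - [0,0,0]
    - [0,0,0]
    - [0,0,0]
    - [0,0,0]
    - [0,0,0]
    - [0,0,0]
    - [0,3.7,0]
    - [0,3.7,0]
    - [0,3.7,0]
    - [0,3.7,0]
    - [0,3.8,0]
    - [0,0,0]
    - [0,0,0]
  delta_rot:
    - [0,0,8.18]
    - [0,0,8.18]
    - [0,0,8.18]
    - [0,0,8.18]
    - [0,0,8.18]
    - [0,0,8.18]
    - [0,0,8.18]
    - [0,0,8.18]
    - [0,0,8.18]
    - [0,0,8.18]
    - [0,0,8.18]
    - [0,0,0]
    - [0,0,0]
    - [0,0,0]
    - [0,0,0]
    - [0,0,0]
    - [0,0,0]
    - [0,0,0]
  grip: [0.4,0.4,0.4,0.4,0.4,0.4,0.4,0.4,0.4,0.4,0.4,0.4,0.4,0.4,0.4,0.4,0.4,0.4]

```text
time: 29.05
tool_pos: [0.5243, -0.3263, 0.2332]
tool_rot: [-0.002, 0.994, 0.109, -0.002]
force: [0.4, 1.3, 0.8]
width: 0.302
grip_force: 0.0
```

```bash
python3 - <<'E'
from h import *
delta(case(.018,0,.181),TH)
E
```

```text
t 29.05 pos [ 0.5243 -0.3263  0.2332] yaw -1.3521 tilt 0.27 q [-0.64   0.184  1.437  0.     1.525  0.712] F [0.4 1.3 0.8]
shift cm [0.17 0.34 5.22]
turn about tool z deg -0.06295189296964268 or 179.93704810703036
shift after turn [0.17 0.34 5.22]
```

move_arm:
  delta_pos:
    - [0,0.35,0]
    - [0,0,1.5]
    - [0,0,1.5]
    - [0,0,1.2]
    - [0,0,0.8]
    - [0,0,0]
    - [0,0,0]
    - [0,0,0]
    - [0,0,0]
    - [0,0,0]
  delta_rot:
    - [0,0,0]
    - [0,0,0]
    - [0,0,0]
    - [0,0,0]
    - [0,0,0]
    - [0,0,0]
    - [0,0,0]
    - [0,0,0]
    - [0,0,0]
    - [0,0,0]
  grip: [0.4,0.4,0.4,0.4,0.4,0.4,0.7,1,1,1]

```text
time: 30.05
tool_pos: [0.5266, -0.3298, 0.1871]
tool_rot: [0.0, 0.994, 0.11, 0.0]
force: [-0.4, 2.2, 3.7]
width: 0.12
grip_force: 30.0
```

```bash
python3 - <<'E'
from h import *
delta(case(.019,0,.1825),TH)
a=np.linspace(1.686,.43,21);x=-16.5*np.cos(a);z=16.5*np.sin(a)
print(np.round(np.c_[np.diff(x),-np.diff(z)],2).tolist())
E
```

```text
t 30.05 pos [ 0.5266 -0.3298  0.1871] yaw -1.3504 tilt 0.06 q [-0.642  0.213  1.488  0.     1.439  0.708] F [-0.4  2.2  3.7]
shift cm [0.01 0.04 0.46]
turn about tool z deg 0.03445143669918039 or -179.9655485633008
shift after turn [0.01 0.04 0.46]
[[-1.03, -0.09], [-1.04, -0.02], [-1.04, 0.04], [-1.03, 0.11], [-1.02, 0.17], [-1.01, 0.24], [-0.99, 0.3], [-0.97, 0.36], [-0.95, 0.42], [-0.92, 0.48], [-0.89, 0.54], [-0.85, 0.59], [-0.81, 0.64], [-0.77, 0.69], [-0.73, 0.74], [-0.68, 0.78], [-0.63, 0.82], [-0.57, 0.86], [-0.52, 0.9], [-0.46, 0.93]]
```

Gripped (11 mm bar). Rolling shut.

move_arm:
  delta_pos:
    - [0,-1.03,-0.09]
    - [0,-1.04,-0.02]
    - [0,-1.04,0.04]
    - [0,-1.03,0.11]
    - [0,-1.02,0.17]
    - [0,-1.01,0.24]
    - [0,-0.99,0.3]
    - [0,0,0]
  delta_rot:
    - [0,0,0]
    - [0,0,0]
    - [0,0,0]
    - [0,0,0]
    - [0,0,0]
    - [0,0,0]
    - [0,0,0]
    - [0,0,0]
  grip: [1,1,1,1,1,1,1,1]

```text
time: 30.85
tool_pos: [0.5104, -0.2576, 0.1782]
tool_rot: [-0.001, 0.994, 0.111, -0.0]
force: [5.2, 3.7, 2.7]
width: 0.119
grip_force: 30.0
```

move_arm:
  delta_pos:
    - [0,-0.97,0.36]
    - [0,-0.95,0.42]
    - [0,-0.92,0.48]
    - [0,-0.89,0.54]
    - [0,-0.85,0.59]
    - [0,-0.81,0.64]
    - [0,0,0]
  delta_rot:
    - [0,0,0]
    - [0,0,0]
    - [0,0,0]
    - [0,0,0]
    - [0,0,0]
    - [0,0,0]
    - [0,0,0]
  grip: [1,1,1,1,1,1,1]

```text
time: 31.55
tool_pos: [0.4985, -0.2054, 0.1471]
tool_rot: [-0.001, 0.994, 0.11, -0.0]
force: [7.0, 2.2, -0.9]
width: 0.122
grip_force: 30.0
```

move_arm:
  delta_pos:
    - [0,-0.77,0.69]
    - [0,-0.73,0.74]
    - [0,-0.68,0.78]
    - [0,-0.63,0.82]
    - [0,0,0]
  delta_rot:
    - [0,0,0]
    - [0,0,0]
    - [0,0,0]
    - [0,0,0]
    - [0,0,0]
  grip: [1,1,1,1,1]

```text
time: 32.05
tool_pos: [0.4922, -0.1785, 0.1161]
tool_rot: [-0.001, 0.994, 0.11, -0.0]
force: [7.5, -1.5, -3.8]
width: 0.117
grip_force: 30.0
```

```bash
python3 - <<'E'
from h import *
delta(case(-.1495,0,.0925),TH)
E
```

```text
t 32.05 pos [ 0.4922 -0.1785  0.1161] yaw -1.35 tilt 0.06 q [-4.460e-01  1.800e-02  1.833e+00  1.000e-03  1.291e+00  9.040e-01] F [ 7.5 -1.5 -3.8]
shift cm [ 0.06 -1.3   2.37]
turn about tool z deg 0.05506969849414722 or -179.94493030150585
shift after turn [ 0.06 -1.3   2.37]
```

move_arm:
  delta_pos:
    - [0.1,-0.52,0.86]
    - [0,-0.45,0.85]
    - [0,-0.25,0.5]
    - [0,0,0]
  delta_rot:
    - [0,0,0]
    - [0,0,0]
    - [0,0,0]
    - [0,0,0]
  grip: [1,1,1,1]

```text
time: 32.45
tool_pos: [0.4898, -0.1666, 0.0942]
tool_rot: [-0.001, 0.994, 0.11, -0.001]
force: [1.1, 3.2, -0.3]
width: 0.122
grip_force: 30.0
```

move_arm:
  delta_pos:
    - [0,-0.1,0.25]
    - [0,0,0]
  delta_rot:
    - [0,0,0]
    - [0,0,0]
  grip: [1,1]

```text
time: 32.65
tool_pos: [0.4897, -0.1659, 0.0928]
tool_rot: [-0.001, 0.994, 0.11, -0.001]
force: [-1.6, 4.8, 1.1]
width: 0.115
grip_force: 30.0
```

move_arm:
  delta_pos:
    - [0,-0.05,0.25]
    - [0,-0.05,0.25]
    - [0,0,0]
  delta_rot:
    - [0,0,0]
    - [0,0,0]
    - [0,0,0]
  grip: [1,1,1]

```text
time: 32.95
tool_pos: [0.4901, -0.1653, 0.0908]
tool_rot: [-0.001, 0.994, 0.11, -0.001]
force: [-13.4, 9.8, 24.0]
width: 0.12
grip_force: 30.0
```

move_arm:
  delta_pos:
    - [0,-0.05,0.2]
    - [0,0,0]
  delta_rot:
    - [0,0,0]
    - [0,0,0]
  grip: [1,1]

```text
time: 33.15
tool_pos: [0.4908, -0.1651, 0.0899]
tool_rot: [-0.0, 0.994, 0.11, 0.0]
force: [-13.4, 9.6, 31.3]
width: 0.122
grip_force: 30.0
```

The shut stop is reached. Relax, release, lift clear and look.

move_arm:
  delta_pos:
    - [0,0.05,-0.4]
    - [0,0,0]
    - [0,0,0]
    - [0,0,0]
    - [0,0,-1]
    - [0,0,-2]
    - [0,0,-4]
    - [0,0,-5]
    - [0,4,0]
    - [0,4,0]
    - [0,4,0]
    - [0,4,0]
    - [0,4,0]
    - [0,0,0]
  delta_rot:
    - [0,0,0]
    - [0,0,0]
    - [0,0,0]
    - [0,0,0]
    - [0,0,0]
    - [0,0,0]
    - [0,0,0]
    - [0,0,0]
    - [0,0,0]
    - [0,0,0]
    - [0,0,0]
    - [0,0,0]
    - [0,0,0]
    - [0,0,0]
  grip: [1,0.4,0.4,0.4,0.4,0.4,0.4,0.4,0.4,0.4,0.4,0.4,0.4,0.4]

```text
time: 34.55
tool_pos: [0.5336, -0.3654, 0.2097]
tool_rot: [0.0, 0.994, 0.108, -0.001]
force: [-0.4, -0.3, -1.0]
width: 0.302
grip_force: 0.0
```

```bash
python3 - <<'E'
from h import *
b=camera("side");save(b,"s9.png",(200,100,410,230),3.6)
for cv in(0,.03,.06):
    an=.436+cv
    for y in(.055,-.055):print(cv,((proj(b,case(-.165*np.cos(an),y,.01+.165*np.sin(an)))[0]-[200,100])*3.6).round(0))
E
```

```text
0 [401. 261.]
0 [512. 298.]
0.03 [402. 256.]
0.03 [514. 293.]
0.06 [404. 250.]
0.06 [515. 287.]
```

View pics/s9.png

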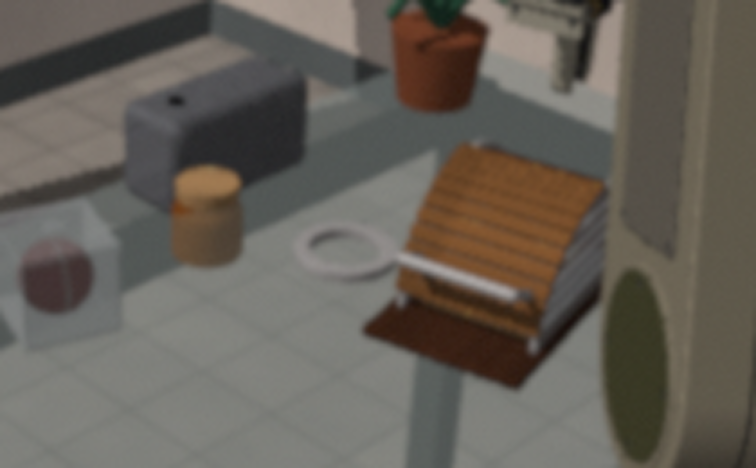

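The cover looks shut: bar (400,258) to (525,297), within about 1 px of the prediction. As insurance I press lightly down on the bar's top with closed fingers.

move_arm:
  delta_pos:
    - [0,-4.1,0]
    - [0,-4.1,0]
    - [0,-4.1,0]
    - [0,-4.1,0]
    - [0,-4,0]
    - [0,0,3]
    - [0,0,3]
    - [0,0,2.5]
    - [0,0,1]
    - [0,0,0]
  delta_rot:
    - [0,0,0]
    - [0,0,0]
    - [0,0,0]
    - [0,0,0]
    - [0,0,0]
    - [0,0,0]
    - [0,0,0]
    - [0,0,0]
    - [0,0,0]
    - [0,0,0]
  grip: [1,1,1,1,1,1,1,1,1,1]

```text
time: 35.6
tool_pos: [0.4885, -0.1609, 0.1144]
tool_rot: [-0.001, 0.994, 0.11, -0.001]
force: [0.5, 0.6, -0.0]
width: 0.006
grip_force: 0.0
```

move_arm:
  delta_pos:
    - [0,0,0.3]
    - [0,0,0.2]
    - [0,0,0]
  delta_rot:
    - [0,0,0]
    - [0,0,0]
    - [0,0,0]
  grip: [1,1,1]

```text
time: 35.9
tool_pos: [0.4902, -0.1622, 0.1115]
tool_rot: [0.0, 0.994, 0.11, 0.001]
force: [-0.3, -0.9, 0.4]
width: 0.005
grip_force: 0.0
```

```bash
python3 - <<'E'
from h import *
delta(case(-.1495,0,.105),TH)
E
```

```text
t 35.9 pos [ 0.4902 -0.1622  0.1115] yaw -1.3506 tilt 0.08 q [-0.419  0.002  1.859  0.     1.279  0.932] F [-0.3 -0.9  0.4]
shift cm [-0.1   0.34  0.65]
turn about tool z deg 0.02288740719867017 or -179.97711259280132
shift after turn [-0.1   0.34  0.65]
```

move_arm:
  delta_pos:
    - [0,0.2,0.3]
    - [0,0,0.2]
    - [0,0,0]
  delta_rot:
    - [0,0,0]
    - [0,0,0]
    - [0,0,0]
  grip: [1,1,1]

```text
time: 36.2
tool_pos: [0.49, -0.1639, 0.1053]
tool_rot: [-0.0, 0.994, 0.11, -0.0]
force: [-0.6, -0.6, 0.6]
width: 0.005
grip_force: 0.0
```

move_arm:
  delta_pos:
    - [0,0,0.2]
    - [0,0,0]
  delta_rot:
    - [0,0,0]
    - [0,0,0]
  grip: [1,1]

```text
time: 36.4
tool_pos: [0.4903, -0.164, 0.1047]
tool_rot: [0.0, 0.994, 0.11, 0.0]
force: [-4.3, 2.9, 9.6]
width: 0.006
grip_force: 4.9
```

Contact at tip height 85.7 mm, which is exactly the shut bar's top (86), with a rigid 10 N. It is fully shut. Retract and hand in.

move_arm:
  delta_pos:
    - [0,0,-1]
    - [0,0,-3]
    - [0,0,-4]
    - [0,0,-4]
    - [0,0,0]
    - [0,0,0]
  delta_rot:
    - [0,0,0]
    - [0,0,0]
    - [0,0,0]
    - [0,0,0]
    - [0,0,0]
    - [0,0,0]
  grip: [1,1,1,1,1,1]

```text
time: 37.0
tool_pos: [0.4909, -0.1643, 0.2251]
tool_rot: [0.001, 0.994, 0.11, 0.001]
force: [-0.1, -0.8, -0.1]
width: 0.006
grip_force: 0.0
```

```bash
python3 -c "
from h import *
print(robot.finish_job())"
```

```text
the job is handed in; nothing more can be done
None
```

I handed the job in at 37 s with the tray turned and slid home against the rail ends and the cover rolled fully shut; no verdict came back, and I did not re-measure the bystanders at the end.

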